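Confirm the picks at the packing bench

ROBOT

A 7-joint arm with a two-finger parallel gripper is mounted at the origin on the work surface. World frame = base frame: x ahead of the robot, y to its left, z up, the work surface at z = 0. Lengths are in m, angles in rad, forces in N, time in s.
With the tool pointing down it reaches from about 0.4 to 0.9 m from the base axis. Payload 5.6 kg.
Tool frame: the origin (TCP) lies between the finger pads; the fingertips stand 17 mm ahead of it and the grasp point (between the pads) lies 2 mm behind it; z points along the fingers, y is the line along which they close (so a half turn about z gives the same grasp; the last joint's range is limited). The gripper opens to 92 mm and grips with 3 to 60 N. Pads are 20 mm wide; open, the fingers measure 128 mm over their backs; the gripper's body (75 mm by 189 mm) begins 69 mm behind the grasp point.
Start: joints at [-1.393, 0.468, -0.012, 1.603, 0.006, 1.071, -0.056], TCP at [0.142, 0.634, 0.232] pointing down, gripper open.
Joint ranges: [-2.53, 2.53], [-0.31, 2.02], [-1.57, 1.55], [0.28, 2.44], [-1.29, 4.43], [0.15, 1.84], [-2.92, 2.92]. Speed limits (rad/s): [2.57, 2.57, 3.14, 3.14, 3.14, 3.14, 3.14].

INTERFACE

Orientations are given as a unit quaternion [w, x, y, z].
In Python, from cell import env gives the robot as it stands.
- The arm moves only by the tool step_arm, never from a script. Its argument "targets" is a list of rows, each a list of 3 entries, a list of its own where there are three numbers: the finger opening in m, from 0 to 0.0919, then the shift along the tool's x, y, z in m, then the turn, a rotation vector about the tool's x, y, z in degrees. A call has 1 to 12 rows; each row shifts and turns the commanded pose from where the row before left it, along the tool's axes as they then stand; what a row does not reach is not made up. A row lasts 1/10 s, in which the tool goes at most 50 mm and 8.59 degrees, less where a joint would pass 70% of its speed; a pose out of reach is approached as far as the arm can. A call is refused whole if a number of a shift passes 0.05 or a number of a turn 8.59, either way. A call with a gripper value outside its range is refused whole. The fingers move at their own pace and stop on an object; "squeeze" is the grip in N (left out, the last holds). Time passes only in rows, so rows that do not move let the fingers close. It gives the time, the measured TCP pose, the force, the opening and the grip force at its end, in the units of the state.
- env.state(): the state, without advancing time (a new reading comes with each control period).
- env.grab_frame(name): name is "scene" or "top"; returns a dict with "image" (420x560x3 uint8, red, green, blue), "fx", "fy", "cx", "cy" (pixels), "k1" (the pictures are not rectified: a ray, as slopes to the right and down, at radius r is drawn at 1 + k1 r^2 times it, then the intrinsics apply), "rvec" (rotation vector, rad) and "tvec" (3), from world to camera coordinates, as OpenCV has them. Camera axes: x right, y down, z forward; pixel columns grow to the right and rows downward; lengths in m; the calibration is good to about 2 mm. A picture is of the moment at which its call begins. There is no depth.
- env.hand_in(): hands the job in; it is judged then, once.
The state is a dict: "clock": time; "joint_pos": joint angles; "joint_vel": joint speeds; "tau": joint torques, N m; "ee_pos": TCP position; "eef_rot": TCP orientation; "contact_force": force on the tool from outside, world axes, zero at the start; "wrist_torque": the same for the moment, N m; "gripper_width": opening from 0.0 (shut) to 1.0 (fully open); "gripper_force": force on a finger pad.
Only numpy, scipy, OpenCV 4.12 (cv2) and the standard library are available. Lean on these libraries where they do the work, as an engineer would, in place of code of your own. Each camera call takes 0.05 s, during which the arm holds its last target. There are 200 camera calls.

TASK

Confirm this order's picks in packing order: with a fingertip, lightly press down the key in front of the bin with the tin can, then the key of the bin with the cardboard carton, then the key of the bin with the roll of labels; each key stays down by itself. Leave the empty bin's key up, and do not lift or shift the goods.

Things in the scene. Friction and masses are not known exactly. Their poses are not given: they have to be found in the camera images.
- bin_can: Bin that holds the closed tin can: grey, open, fixed to the bench, 120 x 120 mm, 45 mm high, walls and floor 5 mm; all four bins are alike. Origin: centre of its underside; x axis away from its key. A fixed black post, 50 x 50 mm and 50 mm high, centred 85 mm along -x (its robot side), carries the bin's key.
- key_can_top (a point): Centre of the top face of the key of the bin that holds the closed tin can: a flat round white cap, 32 mm in diameter, 6 mm thick, on a stem with a low collar above the black post. The top face is 70 mm above the bench when the key is up, 60 mm when fully down; the point moves with the key. All four keys are alike.
- key_can (a joint): Travel of the key of the bin with the closed tin can, in m: 0 = up, 0.010 = fully down; it counts as pressed from 0.007. It moves straight down against a steady drag of about 3 N, has no return spring and stays wherever it is left. Fully down, key and collar yield on a rubber buffer by about 3 N per mm and rise again when let go.
- bin_carton: Bin that holds the small cardboard carton: grey, open, fixed to the bench, 120 x 120 mm, 45 mm high, walls and floor 5 mm; all four bins are alike. Origin: centre of its underside; x axis away from its key. A fixed black post, 50 x 50 mm and 50 mm high, centred 85 mm along -x (its robot side), carries the bin's key.
- key_carton_top (a point): Centre of the top face of the key of the bin that holds the small cardboard carton: a flat round white cap, 32 mm in diameter, 6 mm thick, on a stem with a low collar above the black post. The top face is 70 mm above the bench when the key is up, 60 mm when fully down; the point moves with the key. All four keys are alike.
- key_carton (a joint): Travel of the key of the bin with the small cardboard carton, in m: 0 = up, 0.010 = fully down; it counts as pressed from 0.007. It moves straight down against a steady drag of about 3 N, has no return spring and stays wherever it is left. Fully down, key and collar yield on a rubber buffer by about 3 N per mm and rise again when let go.
- bin_roll: Bin that holds the roll of paper labels: grey, open, fixed to the bench, 120 x 120 mm, 45 mm high, walls and floor 5 mm; all four bins are alike. Origin: centre of its underside; x axis away from its key. A fixed black post, 50 x 50 mm and 50 mm high, centred 85 mm along -x (its robot side), carries the bin's key.
- key_roll_top (a point): Centre of the top face of the key of the bin that holds the roll of paper labels: a flat round white cap, 32 mm in diameter, 6 mm thick, on a stem with a low collar above the black post. The top face is 70 mm above the bench when the key is up, 60 mm when fully down; the point moves with the key. All four keys are alike.
- key_roll (a joint): Travel of the key of the bin with the roll of paper labels, in m: 0 = up, 0.010 = fully down; it counts as pressed from 0.007. It moves straight down against a steady drag of about 3 N, has no return spring and stays wherever it is left. Fully down, key and collar yield on a rubber buffer by about 3 N per mm and rise again when let go.
- bin_empty: Bin that holds nothing (the empty bin): grey, open, fixed to the bench, 120 x 120 mm, 45 mm high, walls and floor 5 mm; all four bins are alike. Origin: centre of its underside; x axis away from its key. A fixed black post, 50 x 50 mm and 50 mm high, centred 85 mm along -x (its robot side), carries the bin's key.
- key_empty_top (a point): Centre of the top face of the key of the bin that holds nothing (the empty bin): a flat round white cap, 32 mm in diameter, 6 mm thick, on a stem with a low collar above the black post. The top face is 70 mm above the bench when the key is up, 60 mm when fully down; the point moves with the key. All four keys are alike.
- key_empty (a joint): Travel of the key of the bin with nothing (the empty bin), in m: 0 = up, 0.010 = fully down; it counts as pressed from 0.007. It moves straight down against a steady drag of about 3 N, has no return spring and stays wherever it is left. Fully down, key and collar yield on a rubber buffer by about 3 N per mm and rise again when let go.
- can: Closed tin can, loose, 66 mm in diameter, 80 mm high, standing in its bin; origin at the centre of its underside.
- carton: Closed cardboard carton, loose, 60 x 80 x 55 mm (x, y, z), in its bin; origin at the centre of its underside.
- roll: Roll of white paper labels, loose, lying flat in its bin, 88 mm in diameter, 45 mm high, hole 40 mm; origin at the centre of its underside.
Things that resemble listed ones, but are neither listed nor needed, are in the scene too. Leave any purple or yellow look-alike of the bin_carton alone.

How it is judged:
By the outcome, as a careful person would: the job done as asked, in the order asked, and still so for the second after the job is handed in, with the robot touching nothing.
It also fails if it takes over 48 s, if anything falls off the work surface, if the arm or the gripper's body presses on something with over 40 N, if the wrist force passes 120 N, or if a joint passes its speed limit or range.

## Working session

There is one attempt and no reset: what is moved stays moved. The work goes in short steps, Python scripts to look and compute and a tool call to move; the robot and the scene stay as the last step left them, time stands still between calls to the robot, and variables do not carry over. Pictures are saved under pics/ and viewed, at most 10 in all, crops included, and the job is handed in when it is done.

Besides the shell and the picture viewer there is one more tool, called after ">>>" as name(argument=value, ...) on one line, values as JSON. step_arm: Moves the arm, as the interface text tells. Its arguments: {"type":"object","properties":{"targets":{"type":"array"},"squeeze":{"type":"number"}},"required":["targets"]}

```bash
mkdir -p pics && cat > h.py <<'E'
import numpy as np, cv2, json
from cell import env
def grab(n,f):
    d=env.grab_frame(n); cv2.imwrite(f,d["image"][:,:,::-1])
    np.savez(f+".npz",**{k:np.array(v) for k,v in d.items()}); return d
def load(f): return dict(np.load(f+".npz"))
def KD(d):
    return np.array([[d["fx"],0,d["cx"]],[0,d["fy"],d["cy"]],[0,0,1]],float),np.array([float(d["k1"]),0,0,0])
def px2w(d,uv,z):
    K,D=KD(d); n=cv2.undistortPoints(np.array(uv,float).reshape(-1,1,2),K,D).reshape(-1,2)
    R=cv2.Rodrigues(np.array(d["rvec"],float))[0]; t=np.array(d["tvec"],float).ravel()
    c=-R.T@t; r=np.c_[n,np.ones(len(n))]@R
    return c+r*((z-c[2])/r[:,2])[:,None]
def w2px(d,P):
    K,D=KD(d); return cv2.projectPoints(np.array(P,float).reshape(-1,1,3),np.array(d["rvec"],float),np.array(d["tvec"],float),K,D)[0].reshape(-1,2)
E
python3 - <<'E'
from h import *
for n in("scene","top"):
    d=grab(n,f"pics/{n}0.png"); print(n,d["fx"],d["k1"],d["rvec"],d["tvec"])
print(env.state())
E
```

```text
scene 394.81422734634936 -0.07507308318280743 [ 2.25942976  0.61430274 -0.27487403] [-0.56729227 -0.10266941  1.19097322]
top 432.0969383895369 -0.07760604574629648 [ 2.11749433 -2.14143266  0.13708194] [0.09824534 0.62705253 1.22254329]
{'clock': 0.1, 'joint_pos': array([-1.39295926,  0.46827008, -0.01159563,  1.60349991,  0.00601363,
        1.07140301, -0.05628931]), 'joint_vel': array([-8.34866452e-04, -9.52527092e-04,  3.17333347e-04, -1.00189064e-03,
       -9.11851200e-05, -1.38087509e-04,  1.88913559e-03]), 'tau': array([ 1.30365661e-03, -5.21650600e+01, -1.21173952e-02, -2.44374079e+01,
       -5.67640259e-02,  1.40394346e-02,  6.49633444e-05]), 'ee_pos': array([0.14234577, 0.63372734, 0.23076102]), 'eef_rot': array([-2.12523336e-05,  1.10221007e-01,  9.93906802e-01, -7.72869829e-04]), 'contact_force': array([-0.34275929, -0.6405803 ,  0.00462744]), 'wrist_torque': array([-0.03422255,  0.02288552, -0.01821431]), 'gripper_force': 0.0, 'gripper_width': 1.0011043265457193}
```

View pics/scene0.png

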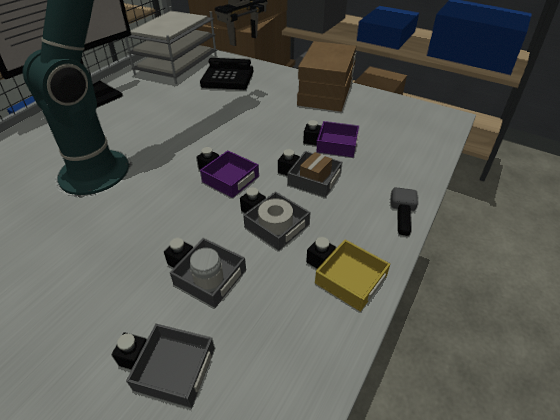

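View pics/top0.png

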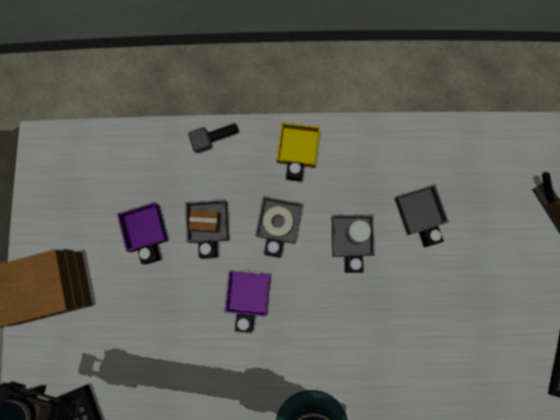

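Both views agree. In the top view the grey bins are:
- carton (207,222), key (207,249)
- roll (279,220), key (274,247)
- can (353,235), key (354,264)
- empty (421,210), key (432,236)

The purple bins (143,228) and (248,293) and the yellow bin (298,145) are look-alikes to leave alone. I'll confirm this in an enlarged crop and measure the caps.

```bash
python3 - <<'E'
from h import *
t=load("pics/top0.png"); s=load("pics/scene0.png")
im=t["image"][190:290,170:450,::-1]
a=cv2.resize(im,None,fx=2.85,fy=2.85,interpolation=cv2.INTER_CUBIC)
im=s["image"][110:380,100:360,::-1]
b=cv2.resize(im,None,fx=1.15,fy=1.15,interpolation=cv2.INTER_CUBIC)
c=np.zeros((a.shape[0]+b.shape[0],800,3),np.uint8); c[:a.shape[0],:a.shape[1]]=a[:,:800]; c[a.shape[0]:,:b.shape[1]]=b
cv2.imwrite("pics/crop.png",c[:600])
def cen(d,uv,r,thr=None):
    g=cv2.cvtColor(d["image"],cv2.COLOR_RGB2GRAY); u,v=uv; p=g[v-r:v+r+1,u-r:u+r+1]
    th,m=cv2.threshold(p,0,255,cv2.THRESH_OTSU)
    if thr: m=(p>thr).astype(np.uint8)*255
    n,l,st,ce=cv2.connectedComponentsWithStats(m); k=l[r,r]
    return (ce[k]+[u-r,v-r], st[k].tolist(), th)
T=dict(can=(354,264),carton=(206,250),roll=(274,247),empty=(434,236))
S=dict(can=(177,246),carton=(289,155),roll=(252,195),empty=(125,342))
for k in T:
    c1,st,th=cen(t,T[k],8); c2,st2,th2=cen(s,S[k],11)
    w=px2w(t,c1,.07)[0]
    print(k,c1.round(1),st,th,w.round(4),"scene",c2.round(1),st2,th2,px2w(s,c2,.07)[0].round(4), "proj", w2px(s,w).round(1))
E
```

```text
can [355.4 263.8] [4, 2, 12, 12, 103] 81.0 [ 0.4672 -0.1304  0.07  ] scene [176.  240.6] [0, 0, 23, 14, 268] 74.0 [ 0.4657 -0.1241  0.07  ] proj [[174.7 242.6]]
carton [204.9 248.3] [2, 1, 11, 12, 100] 81.0 [0.5157 0.2994 0.07  ] scene [288.8 149.4] [0, 0, 23, 15, 268] 74.0 [0.5131 0.3131 0.07  ] proj [[287.3 152. ]]
roll [272.9 246.7] [2, 3, 11, 11, 100] 82.0 [0.5184 0.1036 0.07  ] scene [253.4 189.4] [0, 0, 23, 12, 205] 72.0 [0.521  0.1124 0.07  ] proj [[250.6 191. ]]
empty [436.4 234.3] [4, 0, 13, 13, 122] 74.0 [ 0.5477 -0.367   0.07  ] scene [123.9 338.9] [0, 0, 23, 19, 341] 77.0 [ 0.5432 -0.3605  0.07  ] proj [[123.  342.8]]
```

View pics/crop.png

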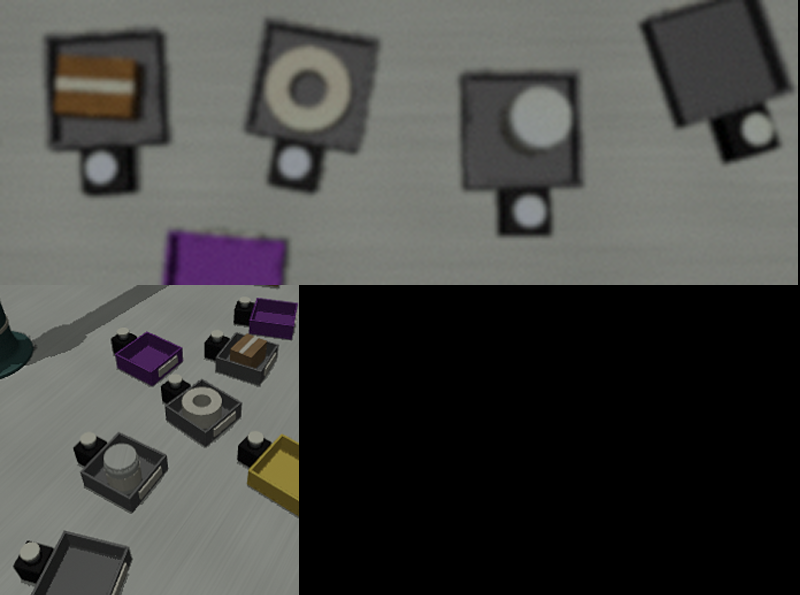

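The crop confirms it: carton, roll and can sit in grey bins, and the rightmost grey bin is empty. The targets are can (0.467,-0.130), carton (0.516,0.299) and roll (0.518,0.104). I'll shut the fingers and travel high, passing through (0.50,0.20).

>>> step_arm(targets=[[0,[-0.02,-0.015,0],[0,0,0]],[0,[-0.037,-0.029,0],[0,0,0]],[0,[-0.037,-0.029,0],[0,0,0]],[0,[-0.037,-0.029,0],[0,0,0]],[0,[-0.037,-0.029,0],[0,0,0]],[0,[-0.037,-0.029,0],[0,0,0]],[0,[-0.037,-0.029,0],[0,0,0]],[0,[-0.037,-0.029,0],[0,0,0]],[0,[-0.037,-0.029,0],[0,0,0]],[0,[-0.037,-0.029,0],[0,0,0]],[0,[-0.037,-0.029,0],[0,0,0]],[0,[-0.037,-0.029,0],[0,0,0]]], squeeze=5)

```text
clock: 1.3
ee_pos: [0.4866, 0.2131, 0.2315]
eef_rot: [-0.0, 0.11, 0.994, 0.0]
contact_force: [0.1, 1.9, -0.5]
gripper_width: 0.002
gripper_force: 0.0
```

>>> step_arm(targets=[[0,[-0.0057,-0.034,0.01],[0,0,0]],[0,[-0.0057,-0.034,0.01],[0,0,0]],[0,[-0.0057,-0.034,0.01],[0,0,0]],[0,[-0.0057,-0.034,0.01],[0,0,0]],[0,[-0.0057,-0.034,0.01],[0,0,0]],[0,[-0.0057,-0.034,0.01],[0,0,0]],[0,[-0.0057,-0.034,0.01],[0,0,0]],[0,[-0.0057,-0.034,0.01],[0,0,0]],[0,[-0.0057,-0.034,0.01],[0,0,0]],[0,[-0.0057,-0.034,0.01],[0,0,0]],[0,[0,0,0],[0,0,0]],[0,[0,0,0],[0,0,0]]])

```text
clock: 2.5
ee_pos: [0.4665, -0.1298, 0.1312]
eef_rot: [-0.001, 0.111, 0.994, 0.0]
contact_force: [-0.3, 0.0, -0.3]
gripper_width: 0.004
gripper_force: 0.0
```

```bash
python3 - <<'E'
from h import *
d=grab("scene","pics/s1.png"); cv2.imwrite("pics/s1c.png",cv2.resize(d["image"][160:300,100:290,::-1],None,fx=4,fy=4,interpolation=cv2.INTER_CUBIC))
s=env.state(); p=s["ee_pos"]; print(p, s["contact_force"], w2px(d,[[*p[:2],p[2]-.017],[*p[:2],.07]]))
E
```

```text
[ 0.46693431 -0.12879308  0.13146082] [-0.3664557   1.03487958  0.26175329] [[171.30028323 228.56987538]
 [175.07679227 242.09863468]]
```

View pics/s1c.png

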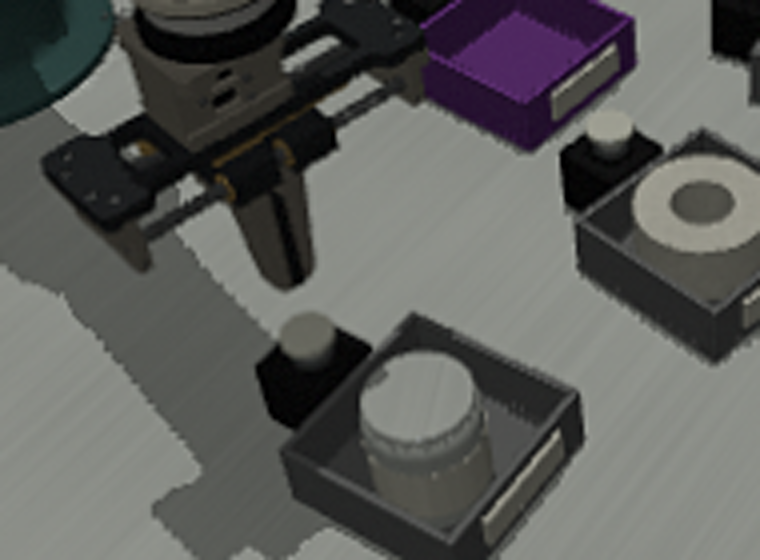

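The shut fingertips at crop (287,288) stand above the can's key, whose cap is at crop (307,330). They will land about 1.5 px from its centre. I'll press gently.

>>> step_arm(targets=[[0,[0,0.002,0.02],[0,0,0]],[0,[0,0,0.02],[0,0,0]],[0,[0,0,0.002],[0,0,0]],[0,[0,0,0.002],[0,0,0]],[0,[0,0,0.002],[0,0,0]],[0,[0,0,0.002],[0,0,0]],[0,[0,0,0.002],[0,0,0]],[0,[0,0,0.002],[0,0,0]],[0,[0,0,0.001],[0,0,0]],[0,[0,0,0],[0,0,0]]])

```text
clock: 3.55
ee_pos: [0.468, -0.1275, 0.0787]
eef_rot: [0.001, 0.11, 0.994, -0.0]
contact_force: [1.2, 1.8, 3.0]
gripper_width: 0.005
gripper_force: 1.4
```

>>> step_arm(targets=[[0,[0,0,0.001],[0,0,0]],[0,[0,0,0.001],[0,0,0]],[0,[0,0,0],[0,0,0]],[0,[0,0,0],[0,0,0]]])

```text
clock: 3.95
ee_pos: [0.4679, -0.1276, 0.0768]
eef_rot: [0.001, 0.11, 0.994, -0.0]
contact_force: [2.0, 3.0, 4.6]
gripper_width: 0.005
gripper_force: 2.0
```

Tip height is 59.8 mm with light force, so the can's key is fully down. Next I'll lift and go to the carton's key.

>>> step_arm(targets=[[0,[0,0,-0.01],[0,0,0]],[0,[0,0,-0.045],[0,0,0]],[0,[0.0047,0.0428,0],[0,0,0]],[0,[0.0047,0.0428,0],[0,0,0]],[0,[0.0047,0.0428,0],[0,0,0]],[0,[0.0047,0.0428,0],[0,0,0]],[0,[0.0047,0.0428,0],[0,0,0]],[0,[0.0047,0.0428,0],[0,0,0]],[0,[0.0047,0.0428,0],[0,0,0]],[0,[0.0047,0.0428,0],[0,0,0]],[0,[0.0047,0.0428,0],[0,0,0]],[0,[0.0047,0.0428,0],[0,0,0]]])

```text
clock: 5.15
ee_pos: [0.515, 0.3009, 0.1317]
eef_rot: [-0.0, 0.111, 0.994, -0.001]
contact_force: [0.3, -0.6, -0.2]
gripper_width: 0.005
gripper_force: 0.0
```

>>> step_arm(targets=[[0,[0,0,0],[0,0,0]],[0,[0,0,0],[0,0,0]]])

```text
clock: 5.35
ee_pos: [0.5147, 0.3001, 0.1311]
eef_rot: [-0.0, 0.109, 0.994, -0.001]
contact_force: [0.7, -0.0, 0.6]
gripper_width: 0.007
gripper_force: 0.0
```

```bash
python3 - <<'E'
from h import *
d=grab("scene","pics/s2.png"); cv2.imwrite("pics/s2c.png",cv2.resize(d["image"][90:290,140:350,::-1],None,fx=3,fy=3,interpolation=cv2.INTER_CUBIC))
s=env.state(); p=s["ee_pos"]; print(p, s["contact_force"], w2px(d,[[*p[:2],p[2]-.017],[*p[:2],.07]]))
E
```

```text
[0.51503685 0.29871622 0.13127992] [-0.37659848 -1.17538751  0.8095112 ] [[287.12583883 139.18805785]
 [286.97902652 152.09424261]]
```

View pics/s2c.png

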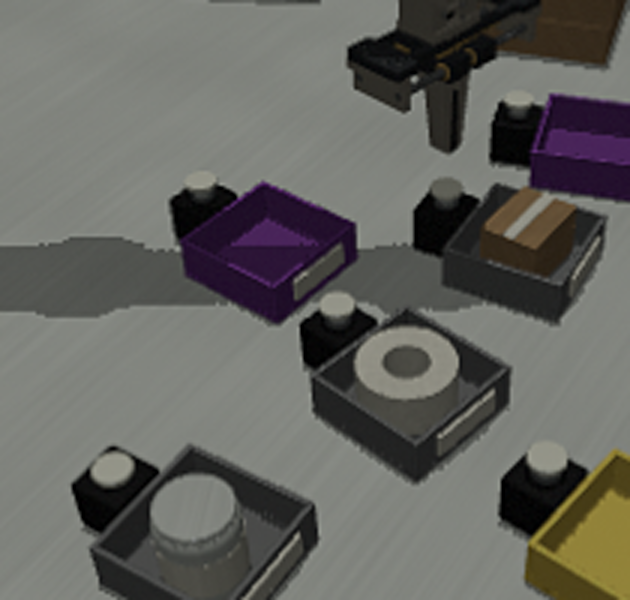

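The can's key now sits visibly lower, and the tip is over the carton's key (cap at crop (446,188)). Pressing it.

>>> step_arm(targets=[[0,[-0.002,0,0.02],[0,0,0]],[0,[0,0,0.02],[0,0,0]],[0,[0,0,0.002],[0,0,0]],[0,[0,0,0.002],[0,0,0]],[0,[0,0,0.002],[0,0,0]],[0,[0,0,0.002],[0,0,0]],[0,[0,0,0.002],[0,0,0]],[0,[0,0,0.002],[0,0,0]],[0,[0,0,0.002],[0,0,0]],[0,[0,0,0.001],[0,0,0]],[0,[0,0,0],[0,0,0]],[0,[0,0,0],[0,0,0]]])

```text
clock: 6.6
ee_pos: [0.5179, 0.3, 0.0769]
eef_rot: [0.001, 0.11, 0.994, 0.0]
contact_force: [1.8, -2.4, 3.7]
gripper_width: 0.005
gripper_force: 2.0
```

>>> step_arm(targets=[[0,[0,0,-0.01],[0,0,0]],[0,[0,0,-0.045],[0,0,0]],[0,[-0.0087,-0.038,0],[0,0,0]],[0,[-0.0087,-0.038,0],[0,0,0]],[0,[-0.0087,-0.038,0],[0,0,0]],[0,[-0.0087,-0.038,0],[0,0,0]],[0,[-0.0087,-0.038,0],[0,0,0]],[0,[0,0,0],[0,0,0]],[0,[0,0,0],[0,0,0]]])

```text
clock: 7.5
ee_pos: [0.5178, 0.1053, 0.1319]
eef_rot: [-0.0, 0.111, 0.994, 0.0]
contact_force: [-0.4, 0.9, -0.0]
gripper_width: 0.004
gripper_force: 0.0
```

```bash
python3 - <<'E'
from h import *
d=grab("scene","pics/s3.png"); cv2.imwrite("pics/s3c.png",cv2.resize(d["image"][110:290,150:340,::-1],None,fx=3,fy=3,interpolation=cv2.INTER_CUBIC))
s=env.state(); p=s["ee_pos"]; print(p, s["contact_force"], w2px(d,[[*p[:2],p[2]-.017],[*p[:2],.07]]))
E
```

```text
[0.51782845 0.10644708 0.13177862] [-0.23273769  0.33651621 -0.26555801] [[250.10412066 176.77529814]
 [251.03991006 190.30771717]]
```

View pics/s3c.png

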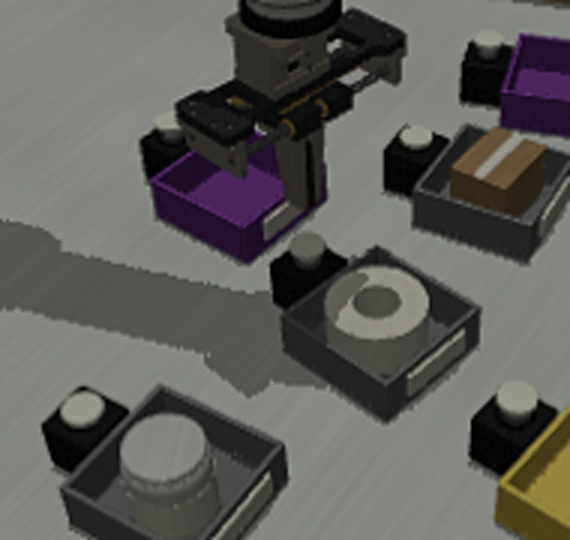

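The carton's key is down and the tip is over the roll's key (cap at crop (309,245)). Pressing it.

>>> step_arm(targets=[[0,[-0.002,0,0.02],[0,0,0]],[0,[0,0,0.02],[0,0,0]],[0,[0,0,0.002],[0,0,0]],[0,[0,0,0.002],[0,0,0]],[0,[0,0,0.002],[0,0,0]],[0,[0,0,0.002],[0,0,0]],[0,[0,0,0.002],[0,0,0]],[0,[0,0,0.002],[0,0,0]],[0,[0,0,0.002],[0,0,0]],[0,[0,0,0.001],[0,0,0]],[0,[0,0,0],[0,0,0]],[0,[0,0,0],[0,0,0]]])

```text
clock: 8.75
ee_pos: [0.5207, 0.1049, 0.0769]
eef_rot: [0.001, 0.11, 0.994, 0.0]
contact_force: [0.6, 2.2, 4.1]
gripper_width: 0.008
gripper_force: 1.9
```

>>> step_arm(targets=[[0,[0,0,-0.01],[0,0,0]],[0,[0,0,-0.045],[0,0,0]],[0,[0,0,-0.05],[0,0,0]],[0,[0.04,0,-0.03],[0,0,0]],[0,[0.04,0,0],[0,0,0]],[0,[0,0,0],[0,0,0]],[0,[0,0,0],[0,0,0]],[0,[0,0,0],[0,0,0]]])

```text
clock: 9.55
ee_pos: [0.4427, 0.1214, 0.2116]
eef_rot: [0.0, 0.111, 0.994, -0.0]
contact_force: [0.8, -0.7, 0.1]
gripper_width: 0.006
gripper_force: 0.0
```

```bash
python3 - <<'E'
from h import *
d=grab("scene","pics/s4.png"); o=load("pics/scene0.png")
a=np.hstack([d["image"][110:390,100:340,::-1]]); cv2.imwrite("pics/s4c.png",cv2.resize(a,None,fx=2.1,fy=2.1,interpolation=cv2.INTER_CUBIC))
s=env.state(); print(s["clock"],s["ee_pos"], s["contact_force"])
E
```

```text
9.6 [0.44276381 0.12146106 0.21141623] [-0.13051796 -0.22810174 -0.19387289]
```

View pics/s4c.png

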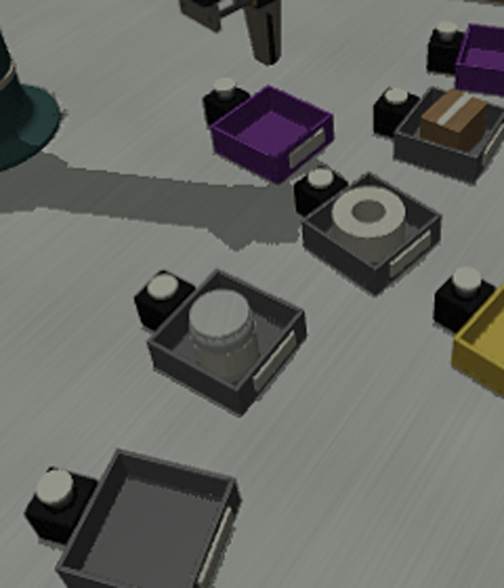

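The keys for the can (163,287), carton (397,96) and roll (320,178) are all down. The empty bin's key (55,488) is still up and the goods haven't moved. The arm is clear, so I'm handing in.

```bash
python3 -c "
from cell import env
print(env.hand_in())"
```

```text
the job is handed in; nothing more can be done
None
```

I pressed the can, carton and roll keys fully down in that order, left the empty bin's key up and the goods untouched, and handed the job in with the arm clear at about 9.6 s.

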